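# Check the damp spot under the pot

### The arm

A 6-joint arm with a two-finger parallel gripper is mounted at the origin on the work surface. World frame = base frame: x ahead of the robot, y to its left, z up, the work surface at z = 0. Lengths are in m, angles in rad, forces in N, time in s.
With the tool pointing down it reaches from about 0.325 to 0.9 m from the base axis. Payload 6.1 kg.
Tool frame: the origin (TCP) lies on the centre line of the jaws, within the pads' length; the fingertips stand 17 mm ahead of it and the grasp point (between the pads) lies 2 mm behind it; z points along the fingers, y is the line along which they close (so a half turn about z gives the same grasp; the last joint's range is limited). The gripper opens to 85 mm and grips with 20 to 120 N. Pads are 22 mm wide; open, the fingers measure 114 mm over their backs; the gripper's body (76 mm by 85 mm) begins 54 mm behind the grasp point. The pads swing forward as they close: fully open they stand 13 mm farther back than shut.
Start: joints at [1.11, 0.22, 1.526, -0, 1.395, -0.126], TCP at [0.205, 0.59, 0.248] pointing down, gripper open.
Joint ranges: [-2.98, 2.98], [-0.91, 2.08], [0.09, 2.57], [-1.24, 4.39], [0.2, 2.65], [-2.68, 2.68]. Speed limits (rad/s): [2.57, 2.57, 3.01, 3.14, 3.14, 3.14].

### API

Orientations are given as a rotation vector (axis times angle).
In Python, from plant import env, viewer gives the robot as it stands.
- The arm moves only by the tool servo_tool, never from a script. Its argument "moves" is a list of rows, each a list of 7 numbers: the turn, a rotation vector about the tool's x, y, z in rad, then the shift along the tool's x, y, z in mm, then the opening, from 0 (shut) to 1 (fully open). A call has 1 to 10 rows; each row shifts and turns the commanded pose from where the row before left it, along the tool's axes as they then stand; what a row does not reach is not made up. A row lasts 1/12 s, in which the tool goes at most 41.7 mm and 7.16 degrees, less where a joint would pass 70% of its speed; a pose out of reach is approached as far as the arm can. A call is refused whole if a number of a shift passes 41.7 or a number of a turn 0.125, either way. A call with a gripper value outside its range is refused whole. The fingers move at their own pace and stop on an object; "newtons" is the grip in N (left out, the last holds). Time passes only in rows, so rows that do not move let the fingers close. It gives the time, the measured TCP pose, the force, the opening and the grip force at its end, in the units of the state.
- env.state(): the state, without advancing time (a new reading comes with each control period).
- viewer.camera(name): name is "scene" or "side" or "wrist"; returns a dict with "image" (480x640x3 uint8, red, green, blue), "range_z" (480x640 float32, m along the optical axis (not along the pixel's ray), 0 where there is no reading), "mtx" (3x3 intrinsics, pixels), "dist" ([k1, k2, p1, p2, k3] as OpenCV has them; the pictures are not rectified), "extrinsics" (4x4, takes a point from world to camera coordinates). Camera axes: x right, y down, z forward; pixel columns grow to the right and rows downward; lengths in m; the calibration is good to about 2 mm. A picture is of the moment at which its call begins.
- env.hand_in(): hands the job in; it is judged then, once.
The state is a dict: "time": time; "joint_pos": joint angles; "joint_vel": joint speeds; "tau": joint torques, N m; "position": TCP position; "tool_rot": TCP orientation; "wrist_force": force on the tool from outside, world axes, zero at the start; "wrist_torque": the same for the moment, N m; "opening": finger opening in m; "finger_force": force on a finger pad.
Only numpy, scipy, OpenCV 4.12 (cv2) and the standard library are available. Lean on these libraries where they do the work, as an engineer would, in place of code of your own. Each camera call takes 0.05 s, during which the arm holds its last target. There are 200 camera calls.

### The job

The plaster drying slab stays damp longest under the lidded pot. First slide the pot sideways, without lifting or tipping it, onto the empty pencilled ring of the slab and let go of it; then take the moisture gauge out of its wooden block and hold it upright with its sprung foot pressed gently, about half-way in, on the dot at the centre of the ring where the pot stood. Finish while still holding the gauge there, and leave everything else on the table where it is.

Things in the scene. Friction and masses are not known exactly. Their poses are not given: they have to be found in the camera images.
- slab: white plaster slab fixed to the table, 220 (x) x 340 (y) x 30 mm thick. Origin at the centre of its underside, on the table; z up. Its top, at z = 30 mm, is flat and carries two pencilled rings.
- pot_mark: pencilled ring (106 mm across) drawn on the slab's top, on which the pot stands at the start, so hidden by it; at its centre a dark dot 20 mm across, the spot to be measured. A drawing only, flat. Origin at the centre, at the height of the slab's top. 85 mm from the slab's middle along the slab's y, to one side or the other.
- free_mark: identical pencilled ring and dot on the slab's top, empty at the start, where the pot has to go, its centre 170 mm from the other ring's centre along the slab's y. Origin at the centre, at the height of the slab's top.
- pot: lidded round white stoneware pot, one rigid piece, 0.4 to 0.8 kg, on the ring to be cleared (up to 5 mm off centre). Origin at the centre of its underside, z up. Body 96 mm across (100 at the lid's edge), lid's top 66 mm above the origin; on the lid an upright bar grip 46 mm long along the pot's x, 16 mm thick along y, from 66 to 101 mm above the origin.
- gauge: grey hand-held moisture gauge, 0.18 kg, upright in the wooden block. Origin at the underside centre of its round collar (44 mm across, 6 mm thick), which rests on the block; z along the gauge, towards its upper end. Above the collar the flat-sided case to grip, 34 mm (x) by 28 mm (y), 6 to 90 mm above the origin. Below: a nose 22 mm across, down to -30 mm, then the sprung foot.
- gauge_tip (a point): centre of the lower end of the gauge's foot, a round rubber foot 12 mm across on the gauge's axis; 54 mm below the gauge's origin when not pressed, nearer to it by the plunger's value when pressed.
- plunger (a joint): how far the gauge's sprung foot is pushed in, in m: 0 free, 0.014 fully in (hard stop). The spring pushes back with 1.0 N at first touch, 2.75 N half-way (0.007), 4.5 N fully in.
- stand: wooden block 80 x 80 x 64 mm, fixed to the table, with an upright through hole 30 mm across in its middle, in which the gauge's nose and foot hang free. Origin at the centre of its underside; it stands to the left or to the right of the slab.
- bowl: bystander: fired clay bowl 110 mm across, 50 mm high, on the other side of the slab from the wooden block; origin at its underside centre.
- cup: bystander: clay cup 72 mm across, 80 mm high, beyond the slab on the left; origin at its underside centre.
- jar: bystander: clear jar with a white cap, 64 mm across, 75 mm high, beyond the slab on the right; origin at its underside centre.
- tile: bystander: small fired test tile 30 x 30 x 7 mm lying on the slab between the rings, near its far edge (centre 85 to 90 mm from the slab's middle along the slab's x); the straight way between the rings is clear of it. Origin at its underside centre.
- batten: bystander: wooden batten 30 x 360 x 8 mm lying beyond the slab; origin at its underside centre.
- scraper: bystander: steel scraper plate 100 x 60 x 4 mm lying at the right; origin at its underside centre.
- brush: bystander: wooden-handled brush 200 mm long lying at the left, along its x; origin at its underside.

How it is judged:
On the way, in this order (a step that is already met when the one before it is completed fails the run):
1. the pot stands on the empty ring, let go (horizontal distance between pot and free_mark below 0.015 m and angle between pot's own z axis and vertical below 0.06 rad and z of pot in the frame of slab between 0.026 and 0.034 m and linear speed of pot below 0.02 m/s and contact force between each of the arm, the fingers and pot below 0.2 N), for 0.2 s.
2. the gauge is lifted out of its block (z of gauge_tip in the frame of stand above 0.066 m and contact force between the fingers and gauge above 2 N), for 0.1 s.
3. the gauge's foot is pressed on the uncovered dot, gauge upright (horizontal distance between gauge_tip and pot_mark below 0.01 m and angle between gauge's own z axis and vertical below 0.105 rad and z of gauge_tip in the frame of slab below 0.034 m and value of joint plunger between 0.003 and 0.011 m and contact force between gauge and slab between 1 and 6 N and contact force between the fingers and gauge above 2 N and contact force between gauge and stand below 0.1 N and contact force between gauge and pot below 0.1 N and linear speed of gauge below 0.02 m/s), for 0.5 s.
At the end, for the whole second after the job is handed in: The fingers hold the gauge still, upright within 6 degrees, foot on the slab within 10 mm of the centre of the ring where the pot stood, pushed in 3 to 11 mm (1 to 6 N), touching neither block nor pot; the pot stands flat on the slab, let go, within 15 mm of the other ring's centre (all of step 1 and all of step 3); the arm keeps its last pose, push and grip.
It fails at once if the pot was lifted off the slab (more than 6 mm) (z of pot in the frame of slab above 0.036 m).
It fails at once if the pot was tipped (more than 10 degrees) or pushed off the slab (angle between pot's own z axis and vertical above 0.175 rad or z of pot in the frame of slab below 0.02 m).
It fails at once if the gauge was pressed hard on the plaster (more than 12 N) (contact force between gauge and slab above 12 N).
It fails at once if another thing on the table was moved by more than 20 mm (distance of any of bowl, cup, jar, tile, batten, scraper, brush from where it was at the start of the episode above 0.02 m).
It also fails if it takes over 61 s, if anything falls off the work surface, if the arm or the gripper's body presses on something with over 40 N, if the wrist force passes 120 N, or if a joint passes its speed limit or range.

## Working session

There is one attempt and no reset: what is moved stays moved. The work goes in short steps, Python scripts to look and compute and a tool call to move; the robot and the scene stay as the last step left them, time stands still between calls to the robot, and variables do not carry over. Pictures are saved under pics/ and viewed, at most 10 in all, crops included, and the job is handed in when it is done.

Besides the shell and the picture viewer there is one more tool, called after "Request:" as a command line: name --pt "numbers of a row" for each row, then --argument value for the rest. servo_tool: Moves the arm, as the interface text tells. Its arguments: {"type":"object","properties":{"moves":{"type":"array"},"newtons":{"type":"number"}},"required":["moves"]}

```bash
mkdir -p pics; ls
cat > h.py <<'E'
import numpy as np, cv2
from plant import env, viewer
def shot(n,f=None):
    c=viewer.camera(n)
    if f: cv2.imwrite('pics/'+f,c['image'][:,:,::-1])
    return c
def cloud(c):
    h,w=c['range_z'].shape
    u,v=np.meshgrid(np.arange(w),np.arange(h))
    p=cv2.undistortPoints(np.stack([u,v],-1).reshape(-1,1,2).astype(float),c['mtx'],c['dist']).reshape(h,w,2)
    z=c['range_z'][...,None]
    P=np.concatenate([p*z,z],-1)
    E=c['extrinsics']
    W=(P-E[:3,3])@E[:3,:3]
    W[c['range_z']==0]=np.nan
    return W
E
python3 - <<'E'
from h import *
s=env.state(); print({k:np.round(v,3).tolist() for k,v in s.items()})
for n in ['scene','side']:
    c=shot(n,n+'1.png'); np.savez(n+'1.npz',W=cloud(c),im=c['image'])
    print(n,c['extrinsics'].round(3).tolist())
E
```

```text
pics
{'time': 0.0, 'joint_pos': [1.11, 0.221, 1.528, 0.0, 1.395, -0.126], 'joint_vel': [0.001, -0.001, 0.001, 0.0, 0.0, 0.002], 'tau': [-0.002, -49.688, -38.941, -0.0, 0.011, -0.0], 'position': [0.205, 0.59, 0.247], 'tool_rot': [-0.523, -3.097, 0.003], 'wrist_force': [0.298, 0.311, -0.279], 'wrist_torque': [-0.037, 0.015, -0.04], 'finger_force': 0.0, 'opening': 0.085}
scene [[-0.255, 0.967, 0.016, 0.173], [0.771, 0.214, -0.599, -0.456], [-0.583, -0.14, -0.8, 1.753], [0.0, 0.0, 0.0, 1.0]]
side [[0.834, -0.552, 0.004, -0.495], [-0.364, -0.554, -0.748, 0.273], [0.416, 0.623, -0.663, 1.171], [0.0, 0.0, 0.0, 1.0]]
```

View pics/scene1.png

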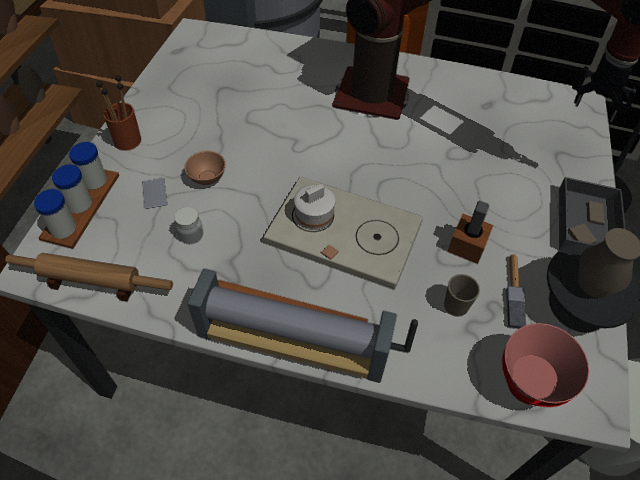

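View pics/side1.png

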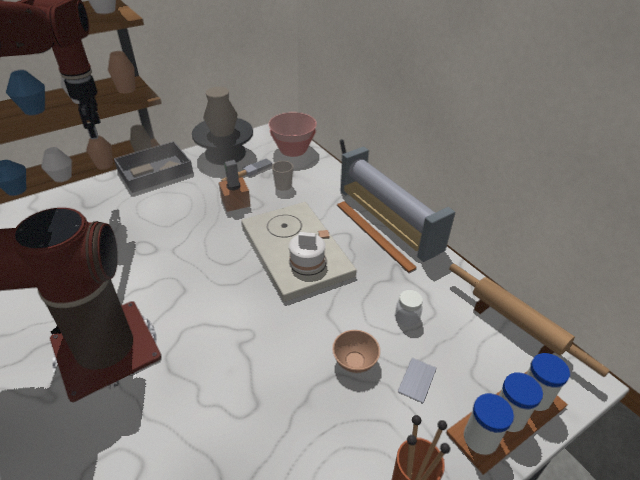

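The scene image shows the pot at about (314,205) on the right ring and the free ring at (377,237). The gauge stands in its block at (475,225), to the left of the slab. I'll measure these from the range clouds.

Run:
```python
from h import *
D={n:np.load(n+'1.npz') for n in['scene','side']}
def sel(n,lo,hi,box):
    W=D[n]['W'].reshape(-1,3); im=D[n]['im'].reshape(-1,3)
    k=(W[:,2]>lo)&(W[:,2]<hi)&(W[:,0]>box[0])&(W[:,0]<box[1])&(W[:,1]>box[2])&(W[:,1]<box[3]); return W[k],im[k]
for n,px in(('scene',[(314,205),(377,237),(475,225)]),('side',[(307,242),(284,225),(234,180)])):
    print(n,[D[n]['W'][v,u].round(3).tolist() for u,v in px])
for n in D:
    W=D[n]['W']; 
    f=D[n]['W'][237,377] if n=='scene' else D[n]['W'][225,284]
    P,im=sel(n,.022,.037,(f[0]-.2,f[0]+.2,f[1]-.35,f[1]+.13))
    r=cv2.minAreaRect(P[:,:2].astype(np.float32)); print(n,'slab',r,np.median(P[:,2]),len(P))
    P2,im2=sel(n,.022,.037,(f[0]-.02,f[0]+.02,f[1]-.02,f[1]+.02))
    k=im2.sum(1)<200; print(' dot',P2[k].mean(0),k.sum(), (P2[k].max(0)+P2[k].min(0))/2)
    p=W[205,314] if n=='scene' else W[242,307]
    b=(p[0]-.1,p[0]+.1,p[1]-.1,p[1]+.1)
    P,_=sel(n,.126,.138,b); print(' grip',len(P),P.mean(0), cv2.minAreaRect(P[:,:2].astype(np.float32)))
    P,_=sel(n,.092,.1,b); print(' lid',len(P),P.mean(0), cv2.minEnclosingCircle(P[:,:2].astype(np.float32)))
    g=W[225,475] if n=='scene' else W[180,234]
    b=(g[0]-.1,g[0]+.1,g[1]-.1,g[1]+.1)
    P,_=sel(n,.148,.16,b); print(' gauge',len(P),P.mean(0), cv2.minAreaRect(P[:,:2].astype(np.float32)))
    P,_=sel(n,.058,.069,b); print(' block',len(P),P.mean(0), cv2.minAreaRect(P[:,:2].astype(np.float32)))
```

```text
scene [[0.569, -0.037, 0.09], [0.578, 0.124, 0.032], [0.536, 0.343, 0.103]]
side [[0.542, -0.049, 0.107], [0.572, 0.126, 0.027], [0.515, 0.333, 0.093]]
scene slab ((0.563653826713562, 0.04044203460216522), (0.34130972623825073, 0.2272208034992218), 81.56366729736328) 0.02881716693065054 8272
 dot [0.57416742 0.12386503 0.02958029] 39 [0.57556    0.12381118 0.0287628 ]
 grip 101 [ 0.55264148 -0.04029982  0.12952968] ((0.5526999831199646, -0.04062589257955551), (0.018271207809448242, 0.045327939093112946), 50.10955047607422)
 lid 544 [ 0.56054519 -0.03719647  0.09514449] ((0.5539067387580872, -0.04021313413977623), 0.048591502010822296)
 gauge 142 [0.52240782 0.34520287 0.15277452] ((0.5212491750717163, 0.34584692120552063), (0.027543505653738976, 0.03778712451457977), 79.71959686279297)
 block 646 [0.52831985 0.34538866 0.06323101] ((0.5211873054504395, 0.34608981013298035), (0.08155439049005508, 0.08702565729618073), 78.15972137451172)
side slab ((0.5560938119888306, 0.0382569283246994), (0.3452398180961609, 0.22119802236557007), 81.7032470703125) 0.0279941096879016 4920<stdin>:14: RuntimeWarning: Mean of empty slice.
  ret = um.true_divide(
Traceback (most recent call last):
ValueError: zero-size array to reduction operation maximum which has no identity
```

```bash
cat >> h.py <<'E'
from scipy.spatial.transform import Rotation as R
def plan(p,yaw):
    """tool-axis shift (mm) done first at present orientation; then turn about tool axes to be vertical with tool y at yaw deg"""
    s=env.state(); r=R.from_rotvec(s['tool_rot'])
    d=r.inv().apply(np.array(p)-s['position'])*1000
    best=None
    for y in (yaw,yaw+180):
        a=np.radians(y); Y=np.array([np.cos(a),np.sin(a),0]); Z=np.array([0,0,-1.]); X=np.cross(Y,Z)
        t=(r.inv()*R.from_matrix(np.stack([X,Y,Z],1))).as_rotvec()
        if best is None or np.linalg.norm(t)<np.linalg.norm(best[0]): best=(t,y,R.from_matrix(np.stack([X,Y,Z],1)).inv().apply(np.array(p)-s['position'])*1000)
    print('shift first mm',d.round(1),'then turn',best[0].round(3),'| or after turn shift',best[2].round(1)); return best
E
python3 - <<'E'
from h import *
plan((.5527,-.0405,.247),50.1)
c=viewer.camera('wrist'); E=c['extrinsics']; T=np.eye(4); s=env.state()
r=R.from_rotvec(s['tool_rot']); print('cam in tool',r.inv().apply(-E[:3,:3].T@E[:3,3]-s['position']).round(3), (E[:3,:3]@r.as_matrix()).round(2).tolist(), c['mtx'].round(0).tolist())
E
```

```text
shift first mm [-535.4 -481.2    1. ] then turn [-0.002  0.     0.362] | or after turn shift [-6.710e+02 -2.606e+02  3.000e-01]
cam in tool [ 0.074 -0.    -0.126] [[-0.0, 1.0, 0.0], [-0.96, 0.0, -0.29], [-0.29, -0.0, 0.96]] [[408.0, 0.0, 315.0], [0.0, 408.0, 243.0], [0.0, 0.0, 1.0]]
```

Request:
servo_tool --pt "0 0 0.12 0 0 0 1" --pt "0 0 0.12 0 0 0 1" --pt "0 0 0.12 0 0 0 1" --pt "0 0 0 -37.3 -14.5 0 1" --pt "0 0 0 -37.3 -14.5 0 1" --pt "0 0 0 -37.3 -14.5 0 1" --pt "0 0 0 -37.3 -14.5 0 1" --pt "0 0 0 -37.3 -14.5 0 1" --pt "0 0 0 -37.3 -14.5 0 1" --pt "0 0 0 -37.3 -14.5 0 1"

```text
time: 0.98
position: [0.3412, 0.3434, 0.2481]
tool_rot: [1.069, 2.954, -0.0]
wrist_force: [0.3, -0.6, 0.2]
opening: 0.0856
finger_force: 0.0
```

Request:
servo_tool --pt "0 0 0 -37.3 -14.5 0 1" --pt "0 0 0 -37.3 -14.5 0 1" --pt "0 0 0 -37.3 -14.5 0 1" --pt "0 0 0 -37.3 -14.5 0 1" --pt "0 0 0 -37.3 -14.5 0 1" --pt "0 0 0 -37.3 -14.5 0 1" --pt "0 0 0 -37.3 -14.5 0 1" --pt "0 0 0 -37.3 -14.5 0 1" --pt "0 0 0 0 0 0 1" --pt "0 0 0 0 0 0 1"

```text
time: 1.82
position: [0.4963, 0.0631, 0.2479]
tool_rot: [-1.076, -2.951, 0.0]
wrist_force: [-0.7, 0.7, -0.3]
opening: 0.0854
finger_force: 0.0
```

```bash
cat > m.py <<'E'
from h import *
def meas(f=None,gripz=(.126,.138)):
    c=shot('wrist',f); W=cloud(c).reshape(-1,3); im=c['image'].reshape(-1,3)
    s=env.state(); print('tcp',s['position'],s['tool_rot'],s['time'])
    k=lambda lo,hi:(W[:,2]>lo)&(W[:,2]<hi)&(W[:,0]>.4)&(W[:,0]<.7)&(W[:,1]<.22)&(W[:,1]>-.15)
    g=W[k(*gripz)]; 
    if len(g)>20: print('grip',len(g),cv2.minAreaRect(g[:,:2].astype(np.float32)),np.median(g[:,2]))
    l=W[k(.09,.1)]; 
    if len(l)>20: print('lid',len(l),cv2.minEnclosingCircle(l[:,:2].astype(np.float32)),np.median(l[:,2]))
    m=k(.022,.037); P=W[m]; 
    if len(P)>20: print('slab',len(P),cv2.minAreaRect(P[:,:2].astype(np.float32)),np.median(P[:,2]),P.min(0),P.max(0))
    d=P[im[m].sum(1)<200]
    for q in((.574,.124),(.549,-.044)):
        e=d[np.hypot(*(d[:,:2]-q).T)<.016]
        if len(e)>20: print('dot',q,len(e),cv2.minAreaRect(e[:,:2].astype(np.float32)),e.mean(0))
    return c,W
if __name__=='__main__':
    import sys; meas(sys.argv[1])
E
python3 m.py w1.png
```

```text
tcp [0.49567834 0.06453228 0.24781285] [-1.07236928e+00 -2.95141140e+00 -9.46084646e-05] 1.8667
grip 1257 ((0.5485334396362305, -0.04054272174835205), (0.016160009428858757, 0.046873290091753006), 49.35903549194336) 0.13075183794574016
lid 8704 ((0.5486161112785339, -0.04102139174938202), 0.05040699988603592) 0.09576020045082988
slab 68525 ((0.561471164226532, 0.03977005183696747), (0.34009093046188354, 0.22019891440868378), 81.82936096191406) 0.03018935422566457 [ 0.42930983 -0.14242633  0.02200008] [0.69321911 0.21998227 0.03699987]
dot (0.574, 0.124) 290 ((0.5735803246498108, 0.12321791052818298), (0.01704183593392372, 0.016551148146390915), 40.941184997558594) [0.5735356  0.12345685 0.03135451]
```

View pics/w1.png

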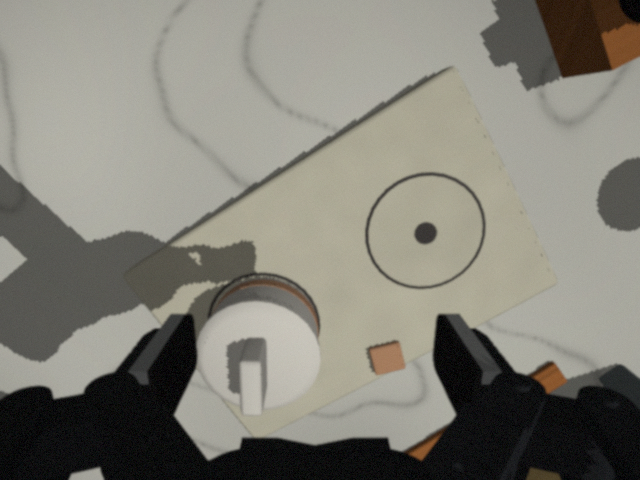

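The wrist image shows the pot's grip bar at (255,375) and the free dot at (426,233). Both agree with the measurements: pot at (0.5486, -0.0407), free ring centre at (0.5735, 0.1236), pot ring centre at (0.5494, -0.0443).

```bash
python3 -c "
from h import *
plan((.5486,-.0407,.120),49.4)"
```

```text
shift first mm [-108.3  -46.7  127.7] then turn [-0.    -0.001  0.012] | or after turn shift [-108.7  -45.5  127.8]
```

Request:
servo_tool --pt "0 0 0 -36 -15.5 0 1" --pt "0 0 0 -36 -15.5 0 1" --pt "0 0 0 -36.3 -15.7 0 1" --pt "0 0 0.012 0 0 30 1" --pt "0 0 0 0 0 30 1" --pt "0 0 0 0 0 30 1" --pt "0 0 0 0 0 20 1" --pt "0 0 0 0 0 10 1" --pt "0 0 0 0 0 0 1" --pt "0 0 0 0 0 0 1" --newtons 25

```text
time: 2.7
position: [0.5493, -0.039, 0.1288]
tool_rot: [-1.085, -2.948, -0.0]
wrist_force: [-0.6, -0.5, 0.0]
opening: 0.0855
finger_force: 0.0
```

```bash
python3 -c "
from h import *
plan((.5486,-.0407,.120),49.4)
print(env.state()['wrist_force'])
c=shot('wrist','w2.png')"
```

```text
shift first mm [-0.6 -1.7  8.8] then turn [ 0.    -0.     0.003] | or after turn shift [-0.6 -1.7  8.8]
[-0.56371013 -0.47067245  0.01044322]
```

View pics/w2.png

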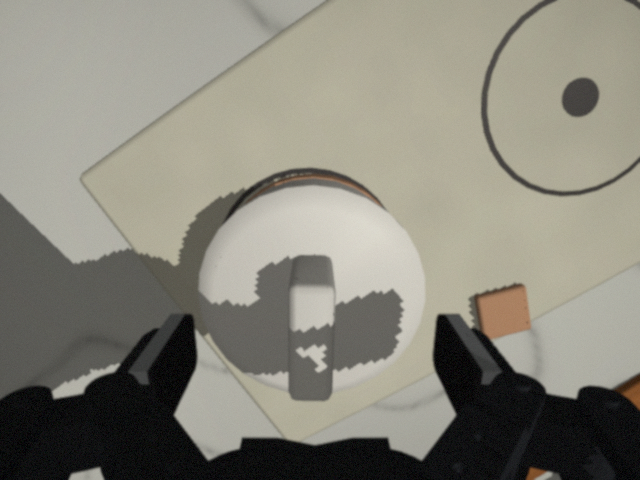

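The bar at (312,325) sits centred and aligned between the jaws. I'll lower 8 mm and grip.

Request:
servo_tool --pt "0 0 0 -0.6 -1.7 8 1" --pt "0 0 0 0 0 0 1" --pt "0 0 0 0 0 0 0" --pt "0 0 0 0 0 0 0" --pt "0 0 0 0 0 0 0" --pt "0 0 0 0 0 0 0" --pt "0 0 0 0 0 0 0" --pt "0 0 0 0 0 0 0" --pt "0 0 0 0 0 0 0" --pt "0 0 0 0 0 0 0" --newtons 25

```text
time: 3.58
position: [0.5487, -0.0418, 0.1203]
tool_rot: [1.087, 2.947, 0.0]
wrist_force: [1.2, 0.6, -0.4]
opening: 0.0157
finger_force: 32.6
```

```bash
python3 -c "
from h import *
s=env.state();p=s['position'];print(s['wrist_force'],s['opening'],s['finger_force'],s['wrist_torque'])
plan((p[0]+.0249,p[1]+.1643,p[2]),49.4)"
```

```text
[ 1.22239333  0.56866165 -0.44327439] 0.015726023149613265 32.56533086299896 [ 0.06868384 -0.21655879  0.05851357]
shift first mm [ 87.8 141.1   0. ] then turn [0.    0.    0.002] | or after turn shift [ 88. 141.   0.]
```

Request:
servo_tool --pt "0 0 0 1.5 2.4 0 0" --pt "0 0 0 3 4.8 0 0" --pt "0 0 0 5 8 0 0" --pt "0 0 0 5 8 0 0" --pt "0 0 0 5 8 0 0" --pt "0 0 0 5 8 0 0" --pt "0 0 0 5 8 0 0" --pt "0 0 0 5 8 0 0" --pt "0 0 0 5 8 0 0" --pt "0 0 0 5 8 0 0"

```text
time: 4.42
position: [0.561, 0.0423, 0.1202]
tool_rot: [-1.087, -2.947, 0.0]
wrist_force: [0.1, -2.7, -1.3]
opening: 0.0155
finger_force: 32.5
```

```bash
python3 -c "
from m import *
meas(gripz=(.12,.14))
print(env.state()['wrist_force'])"
```

```text
tcp [0.56115187 0.04384736 0.12029516] [-1.08608646e+00 -2.94750027e+00 -2.13326766e-03] 4.4667
grip 8728 ((0.5600802302360535, 0.04242341220378876), (0.03994491696357727, 0.04170119762420654), 6.661716461181641) 0.13079848896017748
lid 25511 ((0.560540497303009, 0.042355976998806), 0.049984317272901535) 0.0958000001865322
slab 143557 ((0.561548113822937, 0.03946772217750549), (0.3392576575279236, 0.22058168053627014), 81.79946899414062) 0.030281001172148398 [ 0.43276226 -0.13285191  0.02484793] [0.69311415 0.21355583 0.03684517]
dot (0.574, 0.124) 230 ((0.5746600031852722, 0.12277953326702118), (0.01748104766011238, 0.014937019906938076), 39.886322021484375) [0.57562608 0.12111872 0.03137949]
dot (0.549, -0.044) 726 ((0.5489980578422546, -0.04597444832324982), (0.01798763871192932, 0.019941367208957672), 64.41067504882812) [ 0.54895058 -0.04528841  0.03135427]
[-0.49914501  2.26905597  1.54871354]
```

Request:
servo_tool --pt "0 0 0 5 8 0 0" --pt "0 0 0 5 8 0 0" --pt "0 0 0 5 8 0 0" --pt "0 0 0 5 8 0 0" --pt "0 0 0 5 8 0 0" --pt "0 0 0 5 8 0 0" --pt "0 0 0 5 8 0 0" --pt "0 0 0 4.5 7.5 0 0" --pt "0 0 0 3 5 0 0" --pt "0 0 0 1 1.5 0 0"

```text
time: 5.3
position: [0.5734, 0.1239, 0.1202]
tool_rot: [-1.086, -2.948, -0.0]
wrist_force: [-0.4, -1.6, -0.9]
opening: 0.0155
finger_force: 32.5
```

Request:
servo_tool --pt "0 0 0 0 0 0 0" --pt "0 0 0 0 0 0 0" --pt "0 0 0 0 0 0 0"

```text
time: 5.55
position: [0.5735, 0.123, 0.1204]
tool_rot: [1.088, 2.947, 0.002]
wrist_force: [0.2, 0.9, -3.1]
opening: 0.0155
finger_force: 32.1
```

```bash
python3 -c "
from m import *
meas(gripz=(.12,.14))
print(env.state()['wrist_force'])"
```

```text
tcp [0.57348946 0.12279816 0.12038528] [1.08785892e+00 2.94702357e+00 1.49566008e-03] 5.6
grip 8627 ((0.5727128386497498, 0.12298162281513214), (0.04006560519337654, 0.0423496775329113), 6.378578186035156) 0.13097597269363728
lid 25636 ((0.5732638239860535, 0.12319298088550568), 0.050125520676374435) 0.09600808870764783
slab 100101 ((0.561549961566925, 0.039819613099098206), (0.33944031596183777, 0.22042357921600342), 81.75084686279297) 0.03018622239352218 [ 0.44436514 -0.12859961  0.024869  ] [0.69404605 0.21998819 0.03699521]
dot (0.549, -0.044) 633 ((0.5486751198768616, -0.04455391690135002), (0.019657209515571594, 0.019282162189483643), 33.93012619018555) [ 0.54888858 -0.04432397  0.03138857]
[ 1.77760551  0.77252742 -1.25171042]
```

The pot is on the ring, so I'll let go and rise.

Request:
servo_tool --pt "0 0 0 0 0 0 1" --pt "0 0 0 0 0 0 1" --pt "0 0 0 0 0 0 1" --pt "0 0 0 0 0 0 1" --pt "0 0 0 0 0 0 1" --pt "0 0 0 0 0 -20 1" --pt "0 0 0 0 0 -35 1" --pt "0 0 0 0 0 -35 1" --pt "0 0 0 0 0 -35 1" --pt "0 0 0 0 0 -25 1"

```text
time: 6.43
position: [0.5742, 0.1226, 0.2741]
tool_rot: [1.086, 2.944, 0.002]
wrist_force: [0.9, -0.2, 0.3]
opening: 0.0854
finger_force: 0.0
```

```bash
python3 -c "
from m import *
meas()
plan((.521,.346,.27),79.7)"
```

```text
tcp [0.57638711 0.12286285 0.27961712] [1.08356469 2.93756372 0.00748176] 6.4833
grip 1478 ((0.5732709169387817, 0.12305119633674622), (0.01544069591909647, 0.04612521082162857), 49.186973571777344) 0.13084941619134766
lid 10798 ((0.573178231716156, 0.12290426343679428), 0.0500064417719841) 0.09581082016927822
slab 60183 ((0.5610584020614624, 0.03955985605716705), (0.34038421511650085, 0.2201121300458908), 81.76593017578125) 0.030199675513306164 [ 0.42919221 -0.13174991  0.02457848] [0.6925345  0.21998031 0.03699684]
dot (0.549, -0.044) 245 ((0.5479356050491333, -0.04500054195523262), (0.018398147076368332, 0.0176721028983593), 49.84172439575195) [ 0.54819602 -0.04486421  0.03137755]
shift first mm [187.1 133.6   9.2] then turn [ 0.006  0.01  -0.527] | or after turn shift [ 94.4 209.6   9.6]
```

Request:
servo_tool --pt "0 0 -0.12 0 0 0 1" --pt "0 0 -0.12 0 0 0 1" --pt "0 0 -0.12 0 0 0 1" --pt "0 0 -0.12 0 0 0 1" --pt "0 0 -0.047 0 0 0 1" --pt "0 0 0 15.5 35 0 1" --pt "0 0 0 15.5 35 0 1" --pt "0 0 0 15.5 35 0 1" --pt "0 0 0 15.5 35 0 1" --pt "0 0 0 15.5 35 0 1"

```text
time: 7.32
position: [0.5278, 0.3101, 0.2702]
tool_rot: [0.283, 3.129, 0.0]
wrist_force: [0.7, -0.6, 0.8]
opening: 0.0854
finger_force: 0.0
```

Request:
servo_tool --pt "0 0 0 15.5 35 0 1" --pt "0 0 0 0 0 0 1" --pt "0 0 0 0 0 0 1" --pt "0 0 0 0 0 0 1"

```text
time: 7.65
position: [0.5193, 0.3456, 0.2698]
tool_rot: [-0.281, -3.129, 0.001]
wrist_force: [-0.3, -0.6, 0.3]
opening: 0.0855
finger_force: 0.0
```

```bash
python3 -c "
from h import *
c=shot('wrist','w3.png'); W=cloud(c).reshape(-1,3)
b=(W[:,0]>.42)&(W[:,0]<.62)&(W[:,1]>.25)&(W[:,1]<.45)
for n,lo,hi in(('case',.148,.16),('collar',.0675,.074),('block',.058,.0665)):
    P=W[b&(W[:,2]>lo)&(W[:,2]<hi)]; print(n,len(P),cv2.minAreaRect(P[:,:2].astype(np.float32)),cv2.minEnclosingCircle(P[:,:2].astype(np.float32)),np.median(P[:,2]))
plan((.521,.346,.13),79.7)"
```

```text
case 2349 ((0.5182626247406006, 0.34625810384750366), (0.027979088947176933, 0.03514741733670235), 79.27790832519531) ((0.5184486508369446, 0.3458872437477112), 0.02014794386923313) 0.15374353064877005
collar 524 ((0.513062059879303, 0.3466559648513794), (0.04331117123365402, 0.03312520310282707), 81.78584289550781) ((0.5184667110443115, 0.3459503948688507), 0.02213975600898266) 0.07006839295342776
block 5942 ((0.5187418460845947, 0.34605157375335693), (0.08020617812871933, 0.08048415929079056), 77.90778350830078) ((0.5186620354652405, 0.34586870670318604), 0.056571491062641144) 0.06409762553989101
shift first mm [ -1.2   1.4 140. ] then turn [-0.001 -0.    -0.001] | or after turn shift [ -1.2   1.3 140. ]
```

View pics/w3.png

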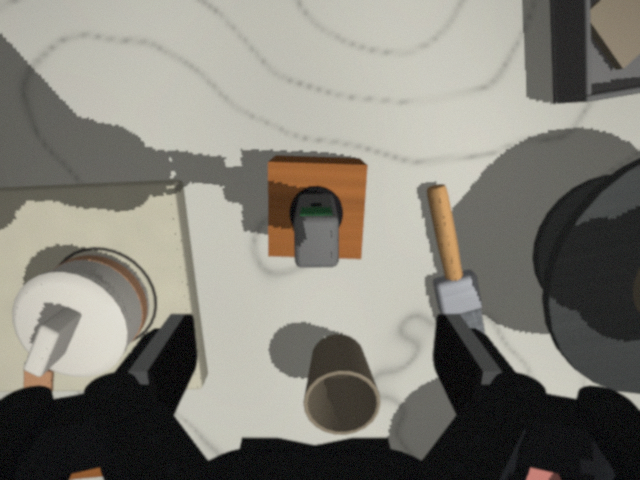

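The gauge at (318,240) sits in its block with clear room for the fingers. I'll descend and grip it.

Request:
servo_tool --pt "0 0 0 1.2 0.9 0 1" --pt "0 0 -0.001 0 0 30 1" --pt "0 0 0 0 0 35 1" --pt "0 0 0 0 0 35 1" --pt "0 0 0 0 0 30 1" --pt "0 0 0 0 0 15 1" --pt "0 0 0 0 0 7 1" --pt "0 0 0 0 0 0 1" --pt "0 0 0 0 0 0 1"

```text
time: 8.45
position: [0.5193, 0.3465, 0.1192]
tool_rot: [0.282, 3.128, 0.001]
wrist_force: [0.3, 0.5, -0.2]
opening: 0.0853
finger_force: 0.0
```

```bash
python3 -c "
from h import *
plan((.5185,.346,.118),79.3)
print(env.state()['wrist_force'])"
```

```text
shift first mm [ 0.7 -0.7  1.2] then turn [0.001 0.001 0.007] | or after turn shift [ 0.6 -0.7  1.2]
[ 0.25640412  0.54587591 -0.22892879]
```

Request:
servo_tool --pt "0 0 0.007 0.7 -0.6 1 1" --pt "0 0 0 0 0 0 0" --pt "0 0 0 0 0 0 0" --pt "0 0 0 0 0 0 0" --pt "0 0 0 0 0 0 0" --pt "0 0 0 0 0 0 0" --pt "0 0 0 0 0 0 0" --pt "0 0 0 0 0 0 0" --pt "0 0 0 0 0 0 0" --newtons 40

```text
time: 9.2
position: [0.5178, 0.3467, 0.1178]
tool_rot: [0.291, 3.127, 0.001]
wrist_force: [-1.3, 0.5, 3.4]
opening: 0.0276
finger_force: 40.0
```

```bash
python3 -c "
from h import *
s=env.state(); print(s['position'],s['wrist_force'],s['opening'],s['finger_force'])"
```

```text
[0.51784997 0.34674811 0.11783143] [-1.29922272  0.45583771  3.42206011] 0.027590668529989214 40.0086236000061
```

Request:
servo_tool --pt "0 0 0 0 0 -8 0" --pt "0 0 0 0 0 -16 0" --pt "0 0 0 0 0 -25 0" --pt "0 0 0 0 0 -30 0" --pt "0 0 0 0 0 -30 0" --pt "0 0 0 0 0 -25 0" --pt "0 0 0 0 0 -14 0" --pt "0 0 0 0 0 -6 0" --pt "0 0 0 0 0 0 0" --pt "0 0 0 0 0 0 0"

```text
time: 10.03
position: [0.517, 0.3462, 0.2696]
tool_rot: [-0.291, -3.126, 0.002]
wrist_force: [-1.2, 0.6, -1.9]
opening: 0.0274
finger_force: 39.5
```

```bash
python3 -c "
from h import *
s=env.state(); print(s['position'],s['wrist_force'],s['opening'],s['finger_force'])
plan((.549,-.0445,.27),79.3)"
```

```text
[0.51695973 0.34617064 0.26961068] [-1.18891201  0.56567116 -1.88801468] 0.02744873712515617 39.45646047592163
shift first mm [-103.7 -378.    -0. ] then turn [-0.001 -0.002  0.001] | or after turn shift [-104.  -377.9   -0.4]
```

Request:
servo_tool --pt "0 0 0 -3.2 -11.6 0 0" --pt "0 0 0 -5.8 -21.2 0 0" --pt "0 0 0 -7.9 -28.9 0 0" --pt "0 0 0 -7.9 -28.9 0 0" --pt "0 0 0 -7.9 -28.9 0 0" --pt "0 0 0 -7.9 -28.9 0 0" --pt "0 0 0 -7.9 -28.9 0 0" --pt "0 0 0 -7.9 -28.9 0 0" --pt "0 0 0 -7.9 -28.9 0 0" --pt "0 0 0 -7.9 -28.9 0 0"

```text
time: 10.87
position: [0.5384, 0.0715, 0.2691]
tool_rot: [-0.291, -3.125, 0.001]
wrist_force: [0.9, 0.2, -2.0]
opening: 0.028
finger_force: 39.5
```

Request:
servo_tool --pt "0 0 0 -7.9 -28.9 0 0" --pt "0 0 0 -7.9 -28.9 0 0" --pt "0 0 0 -6.9 -25 0 0" --pt "0 0 0 -4.7 -17.3 0 0" --pt "0 0 0 -2.6 -9.6 0 0" --pt "0 0 0 -1 -4 0 0" --pt "0 0 0 0 0 0 0" --pt "0 0 0 0 0 0 0" --pt "0 0 0 0 0 0 0"

```text
time: 11.62
position: [0.549, -0.0427, 0.271]
tool_rot: [-0.29, -3.128, -0.001]
wrist_force: [0.2, -0.5, -1.9]
opening: 0.0277
finger_force: 39.6
```

```bash
python3 -c "
from m import *
meas('w4.png')
plan((.549,-.0445,.16),79.3)"
```

```text
tcp [ 0.54911733 -0.04263489  0.27116283] [-2.89102693e-01 -3.12798968e+00 -5.25567088e-04] 11.6667
grip 1605 ((0.5727686285972595, 0.1221812516450882), (0.017164260149002075, 0.04617321491241455), 49.0441780090332) 0.13066110487458354
lid 9244 ((0.5730282068252563, 0.12231772392988205), 0.050353746861219406) 0.09566927317893786
slab 65289 ((0.5609540343284607, 0.039119020104408264), (0.3404291570186615, 0.21977847814559937), 81.7132339477539) 0.030179978752335395 [ 0.42907564 -0.1436617   0.02458861] [0.69294919 0.21984942 0.03699995]
shift first mm [ -0.3  -1.9 111.2] then turn [ 0.    -0.     0.002] | or after turn shift [ -0.2  -1.9 111.2]
```

View pics/w4.png

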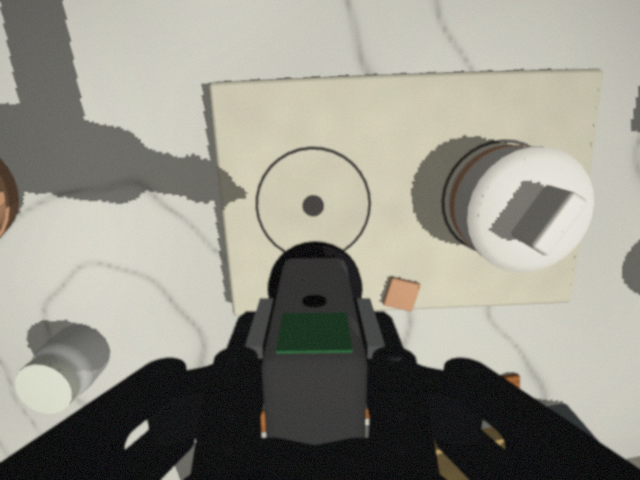

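The wrist image shows the gauge held straight, the pot-ring dot at (312,206) uncovered, and the pot still standing on the other ring. I'll descend to just above the dot.

Request:
servo_tool --pt "0 0 0 -0.3 -1.9 10 0" --pt "0 0 0 0 0 20 0" --pt "0 0 0 0 0 28 0" --pt "0 0 0 0 0 28 0" --pt "0 0 0 0 0 20 0" --pt "0 0 0 0 0 10 0" --pt "0 0 0 0 0 5 0" --pt "0 0 0 0 0 0 0" --pt "0 0 0 0 0 0 0"

```text
time: 12.42
position: [0.5499, -0.0456, 0.1513]
tool_rot: [0.291, 3.127, -0.0]
wrist_force: [0.2, -0.4, -1.7]
opening: 0.0278
finger_force: 39.6
```

```bash
python3 -c "
from h import *
c=shot('side'); im=c['image'][180:330,200:380,::-1]; cv2.imwrite('pics/s2.png',cv2.resize(im,None,fx=4,fy=4))
E=c['extrinsics']; 
for z in(.03,.04,.16): print(z,(cv2.projectPoints(np.array([[.549,-.0445,z]]),cv2.Rodrigues(E[:3,:3])[0],E[:3,3],c['mtx'],c['dist'])[0].ravel()-[200,180])*4)
plan((.549,-.0445,.1308),79.3); print(env.state()['wrist_force'])"
```

```text
0.03 [433.5958146  321.36697096]
0.04 [433.56296275 311.1137739 ]
0.16 [433.13903128 179.71907435]
shift first mm [ 1.6  1.1 21.1] then turn [-0.     0.003  0.001] | or after turn shift [ 1.5  1.  21.1]
[-0.31423717 -0.3756203  -1.3761406 ]
```

View pics/s2.png

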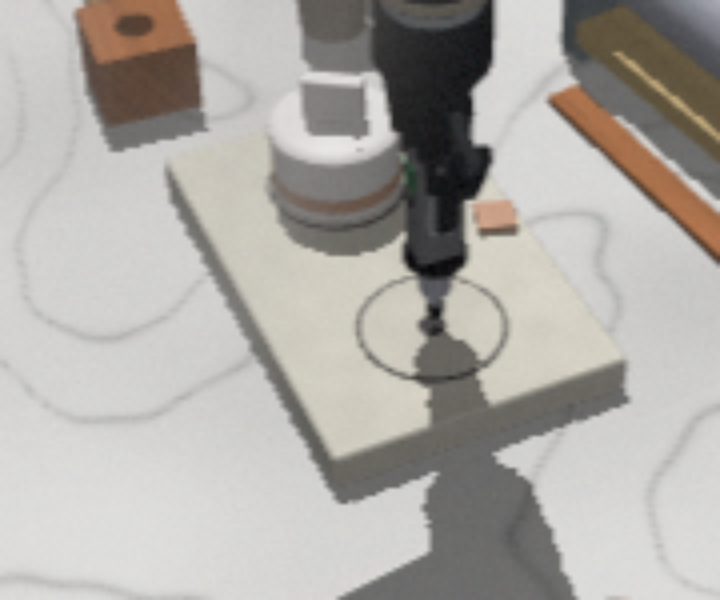

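The side view shows the foot at (433,315), directly over the dot, with the gauge upright. I'll lower slowly.

Request:
servo_tool --pt "0 0 0 1 0.8 3 0" --pt "0 0 0 0 0 4 0" --pt "0 0 0 0 0 4 0" --pt "0 0 0 0 0 3 0" --pt "0 0 0 0 0 2 0" --pt "0 0 0 0 0 1 0" --pt "0 0 0 0 0 0 0" --pt "0 0 0 0 0 0 0"

```text
time: 13.13
position: [0.5485, -0.0448, 0.1335]
tool_rot: [0.291, 3.128, -0.0]
wrist_force: [-0.7, -0.1, 0.7]
opening: 0.0275
finger_force: 39.8
```

Request:
servo_tool --pt "0 0 0 0 0 1.5 0" --pt "0 0 0 0 0 1.5 0" --pt "0 0 0 0 0 0 0" --pt "0 0 0 0 0 0 0" --pt "0 0 0 0 0 0 0"

```text
time: 13.55
position: [0.5485, -0.0448, 0.1305]
tool_rot: [0.291, 3.128, -0.0]
wrist_force: [0.4, -0.4, 0.9]
opening: 0.028
finger_force: 39.9
```

Request:
servo_tool --pt "0 0 0 0 0 0 0" --pt "0 0 0 0 0 0 0" --pt "0 0 0 0 0 0 0"

```text
time: 13.8
position: [0.5485, -0.0447, 0.1304]
tool_rot: [0.291, 3.128, -0.0]
wrist_force: [0.3, -0.6, 1.7]
opening: 0.0277
finger_force: 39.9
```

```bash
python3 -c "
from h import *
plan((.549,-.0445,.1308),79.3)
for i in range(5):
    shot('side'); s=env.state(); print(s['position'].round(4),s['wrist_force'].round(2))"
```

```text
shift first mm [-0.5  0.3 -0.4] then turn [0.    0.    0.001] | or after turn shift [-0.5  0.3 -0.4]
[ 0.5485 -0.0447  0.1304] [ 0.39 -0.02  1.61]
[ 0.5485 -0.0447  0.1304] [0.56 0.06 1.51]
[ 0.5485 -0.0447  0.1304] [0.46 0.95 0.13]
[ 0.5484 -0.0447  0.1304] [0.42 0.   1.16]
[ 0.5484 -0.0447  0.1304] [0.32 0.11 1.33]
```

The steady force puts the plunger about half-way in (roughly 2.9 N), and the foot is within 1 mm of the dot's centre. I'm handing in.

```bash
python3 -c "
from plant import env
print(env.hand_in())"
```

```text
the job is handed in; nothing more can be done
None
```

The job is handed in, with no verdict shown: the pot stands let go within about 2 mm of the free ring's centre, and the gauge is held upright on the uncovered dot with its foot about half-way in (about 2.9 N, by wrist force).

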